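Set up the folding reel stand and hold it upright

TASK

Set up the folding thread-reel stand: while its frame still leans back, flip the kickstand down over its spring's dead centre until it snaps against its stop. Then bring the frame upright, so that the kickstand's foot stands on the base plate, and keep holding it there by the hub at its top: the reel would tip it back again, so the job finishes while you are holding it still. Leave the glue bottle, the block of wax and the thread spool beside it where they are.

Things in the scene. Friction and masses are not known exactly. Their poses are not given: they have to be found in the camera images.
- stand: Base plate of the reel stand, fixed to the bench: wood, 150 (x) x 150 (y) x 12 mm. Axes: x points to the back of the stand, y to its left, z up. The origin is on the bench surface straight below the frame's hinge pin; the plate reaches from x = -110 to x = +40 mm and y = -75 to +75 mm. The hinge pin lies along y, 30 mm above the bench.
- frame (a joint): Lean of the frame about the hinge pin, rad: 0 = upright, + = leaning back (towards +x of the base), - = tipping forward. Starts on its back stop at 0.38 and, pulled by the reel, falls back there from upright too; about 1.5 N forward at the hub holds it upright. Forward it is stopped, at 0, only by the foot of the lowered kickstand on the base plate.
- reel: Heavy thread reel turning in a fork behind the frame: 54 mm diameter, 52 mm wide, grey with wooden flanges, axis along y. Origin at its centre, 65 mm behind the frame and 115 mm from the hinge pin along the frame.
- kickstand (a joint): Angle of the kickstand about its pivot, rad: 0 = folded (leg sticks out to the stand's left, 10 degrees above level), 1.92 = down on its stop (10 degrees past straight down). It swings parallel to the plane of the frame. A sprung strut pulls it from the dead centre, about 0.95, to the nearer end; about 1.5 N near the foot, square to the leg, moves it over.
- hub: Hub at the top of the frame: aluminium cylinder with a dark band, 40 mm diameter and 44 mm long, its axis along y of the base plate; its flat ends can be gripped from above. Origin at its centre, 195 mm from the hinge pin along the frame. Below it a round stem, 16 mm diameter. It turns about its own axis on the frame.
- kick_pivot (a point): Pivot of the kickstand on the front of the frame: 22 mm in front of the frame's middle plane and 100 mm from the hinge pin along the frame. Axes turn with the kickstand (x is the turning axis, to the back).
- kick_foot (a point): Centre of the kickstand's round rubber foot (18 mm diameter), at the end of the straight steel leg of 11 mm diameter. It lies 111 mm from the pivot in the plane of swing, and 55 mm further forward than the pivot. The leg runs straight from pivot to foot.
- glue_bottle: White glue bottle standing, 46 mm diameter, 101 mm high, origin under its centre. To be left alone.
- beeswax: Block of beeswax, 38 x 55 x 22 mm, origin under its centre. To be left alone.
- spool: Standing wooden thread spool, 63 x 49 x 51 mm, origin under its centre. To be left alone.

How it is judged (in metres and radians):
On the way, in this order (a step that is already met when the one before it is completed fails the run):
1. the kickstand is flipped down onto its stop while the frame still leans back (value of joint kickstand above 1.8 rad and value of joint frame above 0.12 rad), for 0.2 s.
2. the frame is upright on the kickstand and held by the hub (value of joint kickstand above 1.8 rad and value of joint frame between -0.06 and 0.06 rad and contact force between the fingers and hub above 0.4 N), for 0.2 s.
At the end, for the whole second after the job is handed in: The program finishes while holding: the kickstand is down (joint above 1.8 rad), the frame is upright within 0.06 rad and still, the gripper's fingers hold or press the hub with more than 0.4 N, and the three bystanders are within 30 mm of where they stood (all of step 2 and velocity of joint frame between -0.05 and 0.05 rad/s and distance of each of glue_bottle, beeswax, spool from where it was at the start of the episode below 0.03 m); the arm keeps its last pose, push and grip.
It fails at once if the frame is pushed over forwards (more than 0.2 rad past upright) (value of joint frame below -0.2 rad).
It fails at once if the glue bottle is pushed more than 30 mm (distance of glue_bottle from where it was at the start of the episode above 0.03 m).
It fails at once if the beeswax is pushed more than 30 mm (distance of beeswax from where it was at the start of the episode above 0.03 m).
It fails at once if the spool is pushed more than 30 mm (distance of spool from where it was at the start of the episode above 0.03 m).
It also fails if it takes over 48 s, if anything falls off the work surface, if the arm or the gripper's body presses on something with over 40 N, if the wrist force passes 120 N, or if a joint passes its speed limit or range.

ROBOT

A 6-joint arm with a two-finger parallel gripper is mounted at the origin on a cart in front of the work surface, level with it; the furniture and walls round the work are solid. World frame = base frame: x ahead of the robot, y to its left, z up, the work surface at z = 0. Lengths are in mm, angles in rad, forces in N, time in s.
With the tool pointing down it reaches from about 350 to 775 mm from the base axis. Payload 7.3 kg.
Tool frame: the origin (TCP) lies at the very end of the fingers, on their centre line; the grasp point (between the pads) lies 19 mm behind it; z points along the fingers, y is the line along which they close (so a half turn about z gives the same grasp; the last joint's range is limited). The gripper opens to 92 mm and grips with 3 to 60 N. Pads are 19 mm wide; open, the fingers measure 130 mm over their backs; the gripper's body (75 mm by 190 mm) begins 47 mm behind the grasp point.
Start: joints at [-1.434, 0.342, 1.524, -0, 1.275, -0.146], TCP at [146.521, -504.159, 226.741] pointing down, gripper open.
Joint ranges: [-2.53, 2.53], [-0.77, 2.02], [0.04, 2.7], [-1, 4.14], [0.28, 2.66], [-3.11, 3.11]. Speed limits (rad/s): [2.57, 2.57, 3.14, 3.14, 3.14, 3.14].

INTERFACE

Orientations are given as [roll, pitch, yaw] about the fixed x, y, z axes, in that order (R = Rz(yaw) Ry(pitch) Rx(roll)).
In Python, from plant import bot gives the robot as it stands.
- The arm moves only by the tool send_rows, never from a script. Its argument "rows" is a list of rows, each an object of numbers: "x", "y", "z": the shift along the tool's x, y, z in units of 0.2 m (1.0 is 0.2 m); "ax", "ay", "az": the turn, a rotation vector about the tool's x, y, z in units of 60 degrees (1.0 is 60 degrees); "jaw": the opening, from -1 (shut) to 1 (fully open), so that 0 is half open. In form: [{"x": .., "y": .., "z": .., "ax": .., "ay": .., "az": .., "jaw": ..}, ...]. A call has exactly 10 rows; each row is the pose to reach, as a shift and turn from the pose commanded when the call began, along the tool's axes at that moment; what a row does not reach only later rows make up. A row lasts 1/8 s, in which the tool goes at most 62.5 mm and 10.7 degrees, less where a joint would pass 70% of its speed; a pose out of reach is approached as far as the arm can. A call with a number of a shift or a turn outside -1 to 1 is refused whole. A call with a gripper value outside its range is refused whole. The fingers move at their own pace and stop on an object; the grip force is fixed at half the most. Time passes only in rows, so rows that repeat a pose let the fingers close, or fill a call up. It gives the time, the measured TCP pose, the force, the opening and the grip force at its end, in the units of the state.
- bot.get_obs(): the state, without advancing time (a new reading comes with each control period).
- bot.capture(name): name is "scene" or "side" or "wrist"; returns (picture, depth): 384x512x3 uint8, red, green, blue; 384x512 float32, mm along the optical axis (not along the pixel's ray), 0 where there is no reading.
- bot.camera_model(name): a dict with "vertical_fov" (degrees; the focal length in pixels is half the picture's height over the tangent of half this angle, whatever the lens; pixels are square), "cx", "cy" (the principal point, pixels), "R" (3x3) and "t" (3): a world point X has camera coordinates R X + t; the wrist camera has in their place "T_tool_cam" (4x4, takes a point from camera to tool coordinates, whose origin is the TCP and whose axes are the flange's). Camera axes: x right, y down, z forward; pixel columns grow to the right and rows downward; lengths in mm; the calibration is good to about 2 mm. A picture is of the moment at which its call begins: read the wrist's pose just before it. camera_model takes no time and is no camera call.
- bot.close_job(): hands the job in; it is judged then, once.
The state is a dict: "time": time; "joint_positions": joint angles; "dq": joint speeds; "tau": joint torques, N m; "tool_pos": TCP position; "tcp_rot": TCP orientation; "contact_force": force on the tool from outside, world axes, zero at the start; "moment": the same for the moment, N m; "grip_width": finger opening in mm; "finger_force": force on a finger pad.
Only numpy, scipy, OpenCV 4.12 (cv2) and the standard library are available. Lean on these libraries where they do the work, as an engineer would, in place of code of your own. Each camera call takes 0.05 s, during which the arm holds its last target. There are 200 camera calls.

## Working session

There is one attempt and no reset: what is moved stays moved. The work goes in short steps, Python scripts to look and compute and a tool call to move; the robot and the scene stay as the last step left them, time stands still between calls to the robot, and variables do not carry over. Pictures are saved under pics/ and viewed, at most 10 in all, crops included, and the job is handed in when it is done.

Besides the shell and the picture viewer there is one more tool, called after "Request:" as name(argument=value, ...), one argument or row to a line, values as JSON. send_rows: Moves the arm, as the interface text tells. Its arguments: {"type":"object","properties":{"rows":{"type":"array","items":{"type":"object","properties":{"x":{"type":"number","minimum":-1,"maximum":1},"y":{"type":"number","minimum":-1,"maximum":1},"z":{"type":"number","minimum":-1,"maximum":1},"ax":{"type":"number","minimum":-1,"maximum":1},"ay":{"type":"number","minimum":-1,"maximum":1},"az":{"type":"number","minimum":-1,"maximum":1},"jaw":{"type":"number"}}}}},"required":["rows"]}

```bash
mkdir -p pics; cat > h.py <<'E'
import numpy as np,cv2
from plant import bot
from scipy.spatial.transform import Rotation as Ro
def cap(n,f=None):
    p,d=bot.capture(n)
    if f: cv2.imwrite('pics/'+f,p[:,:,::-1])
    return p,d
def cloud(n,d):
    m=bot.camera_model(n);f=d.shape[0]/2/np.tan(np.radians(m['vertical_fov']/2))
    v,u=np.mgrid[:d.shape[0],:d.shape[1]]
    P=np.stack([(u-m['cx'])/f*d,(v-m['cy'])/f*d,d],-1)
    if 'R' in m: return (P-np.array(m['t']))@np.array(m['R'])
    T=np.array(m['T_tool_cam']);o=bot.get_obs()
    R=Ro.from_euler('xyz',o['tcp_rot']).as_matrix()
    return (P@T[:3,:3].T+T[:3,3])@R.T+o['tool_pos']
E
python3 - <<'E'
from h import *
o=bot.get_obs();print({k:np.round(v,3) for k,v in o.items()})
a,d=cap('scene');b,e=cap('side')
np.savez('c.npz',a=a,b=b,A=cloud('scene',d),B=cloud('side',e),d=d,e=e)
cv2.imwrite('pics/1.png',cv2.resize(np.hstack([a,b])[:,:,::-1],(800,300)))
cv2.imwrite('pics/s.png',a[:,:,::-1]);cv2.imwrite('pics/d.png',b[:,:,::-1])
for n in('scene','side'):
    m=bot.camera_model(n);print(n,np.round(-np.array(m['R']).T@m['t']),m['vertical_fov'],m['cx'],m['cy'],np.round(np.array(m['R']),2).tolist())
E
```

```text
{'time': np.float64(0.0), 'joint_positions': array([-1.434,  0.343,  1.525,  0.   ,  1.275, -0.146]), 'dq': array([-0.   , -0.   ,  0.001,  0.   ,  0.   ,  0.001]), 'tau': array([  0.   , -43.124, -24.421,   0.072,   0.056,  -0.   ]), 'tool_pos': array([ 146.463, -503.723,  226.056]), 'tcp_rot': array([-3.14 , -0.   ,  0.283]), 'contact_force': array([0.172, 1.434, 0.516]), 'moment': array([-0.034, -0.036, -0.018]), 'finger_force': np.float64(0.0), 'grip_width': np.float64(91.786)}
scene [ -90. -620.  842.] 49.93125061645158 258.2051882972414 184.82751352807912 [[0.44, -0.9, 0.02], [-0.64, -0.33, -0.7], [0.63, 0.3, -0.72]]
side [  188. -1002.   811.] 50.19418857826408 250.49919473050684 195.0760188110629 [[0.9, -0.43, 0.01], [-0.28, -0.6, -0.75], [0.33, 0.67, -0.66]]
```

View pics/s.png

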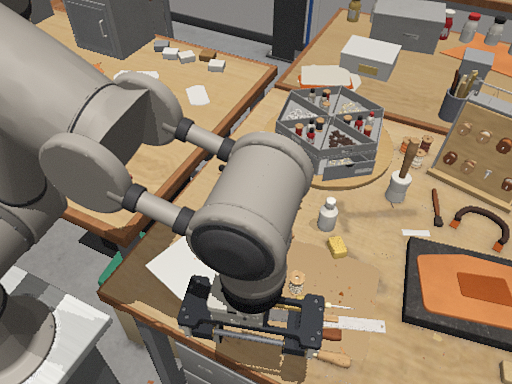

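View pics/d.png

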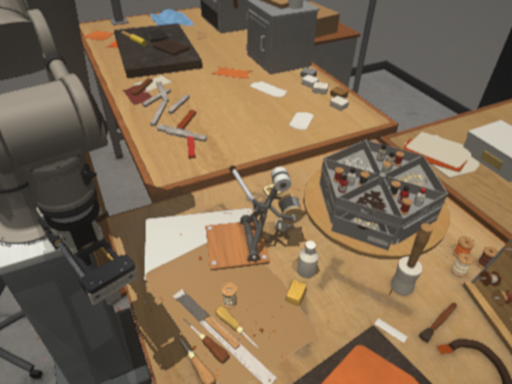

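The side view shows the stand: plate around (237,245), hub (281,180), reel (290,203), kickstand foot about (235,171). Bottle is at (308,260), wax (296,291), spool (229,294). In the scene view the arm hides the stand.

```bash
python3 - <<'E'
from h import *
z=np.load('c.npz');b=z['b'];B=z['B']
c=b[150:310,190:340];cv2.imwrite('pics/2.png',cv2.resize(c[:,:,::-1],None,fx=5,fy=3.75*4/3,interpolation=cv2.INTER_CUBIC)[:,:750][:800])
cv2.imwrite('pics/2.png',cv2.resize(c[:,:,::-1],(562,600),interpolation=cv2.INTER_CUBIC))
for u,v in [(235,172),(240,180),(281,180),(275,185),(290,203),(215,250),(240,262),(215,228),(265,262),(308,262),(296,291),(229,294),(250,255),(262,222)]: print(u,v,np.round(B[v,u]),b[v,u])
# plate top: z 8..16
m=(abs(B[...,2]-12)<4);m[:210]=0;m[285:]=0;m[:,:195]=0;m[:,290:]=0
hsv=cv2.cvtColor(b,cv2.COLOR_RGB2HSV);print(hsv[250,220],hsv[290,260])
n,l,s,_=cv2.connectedComponentsWithStats(m.astype(np.uint8))
i=1+s[1:,4].argmax();P=B[l==i];print(s[i],np.round(cv2.boxPoints(cv2.minAreaRect(P[:,:2].astype(np.float32)))),P[:,2].mean(),cv2.minAreaRect(P[:,:2].astype(np.float32)))
E
```

```text
235 172 [ 511. -257.  169.] [207 206 203]
240 180 [ 515. -279.  158.] [207 206 204]
281 180 [ 564. -393.  226.] [133 129 120]
275 185 [ 551. -390.  214.] [115 111 102]
290 203 [ 600. -385.  136.] [77 73 68]
215 250 [ 414. -345.   11.] [195 131  80]
240 262 [ 455. -408.   11.] [192 128  79]
215 228 [ 443. -273.   11.] [184 124  78]
265 262 [ 513. -430.    6.] [126  85  52]
308 262 [ 582. -512.   61.] [188 179 159]
296 291 [ 533. -547.   21.] [225 179  81]
229 294 [ 384. -505.   46.] [213 156 100]
250 255 [ 478. -416.   35.] [74 69 62]
262 222 [ 524. -386.  103.] [63 57 52]
[ 13 149 193] [ 16 123 174]
[ 205  222   65   48 1900] [[ 379. -397.]
 [ 522. -437.]
 [ 564. -290.]
 [ 421. -249.]] 10.791480972032053 ((471.4634094238281, -343.4964599609375), (153.24069213867188, 149.13426208496094), 74.23089599609375)
```

View pics/2.png

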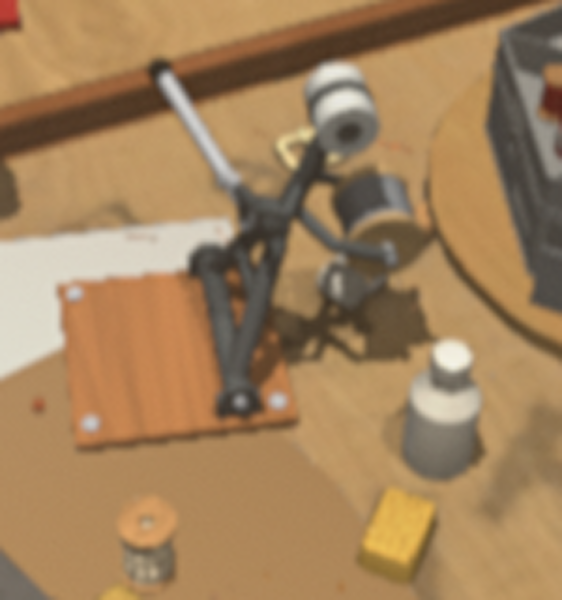

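The stand is at about (505,-353) with yaw about -0.27 rad. The predicted hub and foot positions agree with the measured points. Next I'll work out the moves.

```bash
cat >> h.py <<'E'
YS=-0.271; O=np.array([505.1,-353.,0])
S=Ro.from_euler('z',YS).as_matrix()
W=lambda p:O+S@np.array(p,float)
def tool(C,yaw,p): # tool-unit shift from commanded pose (pointing down)
    R=Ro.from_euler('xyz',[np.pi,0,yaw]).as_matrix()
    return np.round(R.T@(np.array(p)-C)/200,3)
def legpt(a,y,q=.38,up=8):
    u=np.array([np.sin(q),0,np.cos(q)]);f=np.array([-np.cos(q),0,np.sin(q)])
    t=y/(111*np.cos(a));p=np.array([0,0,30])+100*u+22*f+t*(111*np.cos(a)*np.array([0,1,0])+111*np.sin(a)*u+55*f)
    return p+[0,0,up],t
E
python3 - <<'E'
from h import *
C=np.array([146.521,-504.159,226.741])
tgt=W(legpt(np.radians(10),80)[0]+[0,5,45]);print('tgt',tgt,tool(C,.283,tgt))
c2=tgt
for a,y in [(0,72),(-10,70),(-20,68),(-30,64),(-40,58),(-50,50),(-58,42),(-66,34),(-75,28)]:
    p,t=legpt(np.radians(a),y); w=W(p+[0,19,0]); print(a,round(t,2),np.round(p),np.round(w),tool(c2,YS,w))
E
```

```text
tgt [ 512.93314089 -266.95662702  212.05657798] [ 2.09  -0.627  0.073]
0 0.65 [-16.  72. 152.] [ 514. -261.  152.] [-0.005 -0.03   0.299]
-10 0.64 [-21.  70. 141.] [ 509. -262.  141.] [-0.026 -0.02   0.357]
-20 0.65 [-26.  68. 129.] [ 504. -262.  129.] [-0.052 -0.01   0.414]
-30 0.67 [-31.  64. 118.] [ 497. -265.  118.] [-0.078  0.01   0.469]
-40 0.68 [-36.  58. 108.] [ 491. -269.  108.] [-0.104  0.04   0.522]
-50 0.7 [-41.  50.  98.] [ 484. -275.   98.] [-0.129  0.08   0.57 ]
-58 0.71 [-45.  42.  91.] [ 478. -282.   91.] [-0.146  0.12   0.604]
-66 0.75 [-50.  34.  83.] [ 471. -289.   83.] [-0.173  0.16   0.643]
-75 0.97 [-72.  28.  62.] [ 448. -288.   62.] [-0.282  0.19   0.751]
```

Request:
send_rows(
  rows=[
    {"x": 0.2,"y": -0.06,"z": 0,"az": 0.13,"jaw": -1},
    {"x": 0.4,"y": -0.12,"z": 0,"az": 0.26,"jaw": -1},
    {"x": 0.6,"y": -0.18,"z": 0,"az": 0.4,"jaw": -1},
    {"x": 0.8,"y": -0.24,"z": 0,"az": 0.53,"jaw": -1},
    {"x": 1.0,"y": -0.3,"z": 0,"az": 0.53,"jaw": -1},
    {"x": 1.0,"y": -0.3,"z": 0,"az": 0.53,"jaw": -1},
    {"x": 1.0,"y": -0.3,"z": 0,"az": 0.53,"jaw": -1},
    {"x": 1.0,"y": -0.3,"z": 0,"az": 0.53,"jaw": -1},
    {"x": 1.0,"y": -0.3,"z": 0,"az": 0.53,"jaw": -1},
    {"x": 1.0,"y": -0.3,"z": 0,"az": 0.53,"jaw": -1},
  ],
)

```text
schema error: expected keys x, y, z, ax, ay, az, jaw
```

```bash
python3 - <<'E'
from h import *
o=bot.get_obs();print(o['tool_pos'],o['tcp_rot'],o['joint_positions'],o['contact_force'])
C=np.array([146.521,-504.159,226.741])+Ro.from_euler('xyz',[np.pi,0,.283]).as_matrix()@[200,-60,0];print(C)
print(tool(C,YS,[512.9,-267,212]))
E
```

```text
[ 146.47522073 -503.77289196  226.11956131] [-3.14025338e+00 -1.80553294e-04  2.82821230e-01] [-1.43397601e+00  3.42630255e-01  1.52494074e+00 -1.69431693e-05
  1.27537295e+00 -1.45996089e-01] [-0.56447954 -1.0981192  -0.35233544]
[ 321.81115556 -390.69816374  226.741     ]
[ 0.755 -0.852  0.074]
```

Request:
send_rows(
  rows=[
    {"x": 0.2,"y": -0.06,"z": 0,"ax": 0,"ay": 0,"az": 0.13,"jaw": -1},
    {"x": 0.4,"y": -0.12,"z": 0,"ax": 0,"ay": 0,"az": 0.26,"jaw": -1},
    {"x": 0.6,"y": -0.18,"z": 0,"ax": 0,"ay": 0,"az": 0.4,"jaw": -1},
    {"x": 0.8,"y": -0.24,"z": 0,"ax": 0,"ay": 0,"az": 0.53,"jaw": -1},
    {"x": 1.0,"y": -0.3,"z": 0,"ax": 0,"ay": 0,"az": 0.53,"jaw": -1},
    {"x": 1.0,"y": -0.3,"z": 0,"ax": 0,"ay": 0,"az": 0.53,"jaw": -1},
    {"x": 1.0,"y": -0.3,"z": 0,"ax": 0,"ay": 0,"az": 0.53,"jaw": -1},
    {"x": 1.0,"y": -0.3,"z": 0,"ax": 0,"ay": 0,"az": 0.53,"jaw": -1},
    {"x": 1.0,"y": -0.3,"z": 0,"ax": 0,"ay": 0,"az": 0.53,"jaw": -1},
    {"x": 1.0,"y": -0.3,"z": 0,"ax": 0,"ay": 0,"az": 0.53,"jaw": -1},
  ],
)

```text
time: 1.35
tool_pos: [321.4, -391.1, 226.7]
tcp_rot: [3.142, 0.0, -0.273]
contact_force: [0.8, -0.5, -0.4]
grip_width: 1.2
finger_force: 0.0
```

Request:
send_rows(
  rows=[
    {"x": 0.15,"y": -0.17,"z": 0.01,"ax": 0,"ay": 0,"az": 0,"jaw": -1},
    {"x": 0.3,"y": -0.34,"z": 0.02,"ax": 0,"ay": 0,"az": 0,"jaw": -1},
    {"x": 0.45,"y": -0.5,"z": 0.04,"ax": 0,"ay": 0,"az": 0,"jaw": -1},
    {"x": 0.6,"y": -0.68,"z": 0.06,"ax": 0,"ay": 0,"az": 0,"jaw": -1},
    {"x": 0.75,"y": -0.85,"z": 0.07,"ax": 0,"ay": 0,"az": 0,"jaw": -1},
    {"x": 0.75,"y": -0.85,"z": 0.07,"ax": 0,"ay": 0,"az": 0,"jaw": -1},
    {"x": 0.75,"y": -0.85,"z": 0.07,"ax": 0,"ay": 0,"az": 0,"jaw": -1},
    {"x": 0.75,"y": -0.85,"z": 0.07,"ax": 0,"ay": 0,"az": 0,"jaw": -1},
    {"x": 0.75,"y": -0.85,"z": 0.07,"ax": 0,"ay": 0,"az": 0,"jaw": -1},
    {"x": 0.75,"y": -0.85,"z": 0.07,"ax": 0,"ay": 0,"az": 0,"jaw": -1},
  ],
)

```text
time: 2.6
tool_pos: [511.6, -267.8, 212.9]
tcp_rot: [3.141, -0.0, -0.273]
contact_force: [0.9, 0.3, 0.1]
grip_width: 0.8
finger_force: 0.0
```

```bash
python3 - <<'E'
from h import *
o=bot.get_obs();print(o['time'],o['tool_pos'],o['tcp_rot'],o['contact_force'],o['grip_width'])
print(np.round(bot.camera_model('wrist')['T_tool_cam'],2))
w,dw=cap('wrist');a,d=cap('scene');b,e=cap('side');A=cloud('side',e)
cv2.imwrite('pics/3.png',np.vstack([cv2.resize(np.hstack([w,a])[:,:,::-1],(800,300)),cv2.resize(b[130:280,180:380,::-1],(400,300)).repeat(1,0).copy() if 0 else np.hstack([cv2.resize(b[130:280,180:380,::-1],(400,300)),cv2.resize(a[150:300,200:400,::-1],(400,300))])]))
# hub points: z>200 near
h=(abs(A[...,2]-212)<22)&(np.hypot(A[...,0]-574,A[...,1]+373)<40);print(h.sum(),np.round(A[h].mean(0)),np.round(A[h].min(0)),np.round(A[h].max(0)))
E
```

```text
2.6 [ 511.62138455 -267.84758487  212.92318564] [ 3.14136617e+00 -2.90102454e-04 -2.73209618e-01] [0.90440406 0.27122733 0.14436514] 0.7563858090333364
[[   0.     -0.96   -0.27   73.59]
 [   1.     -0.      0.     -0.24]
 [  -0.     -0.27    0.96 -158.7 ]
 [   0.      0.      0.      1.  ]]
384 [ 570. -382.  218.] [ 550. -400.  190.] [ 597. -349.  233.]
```

View pics/3.png

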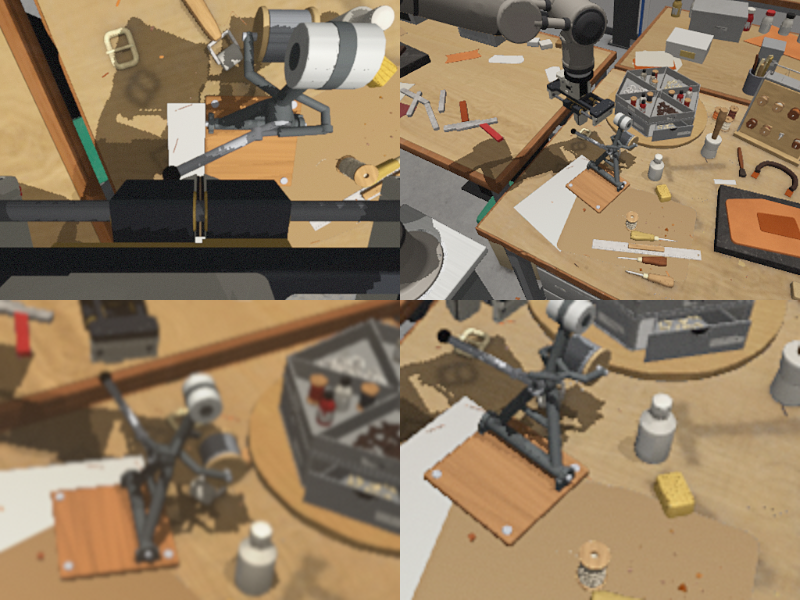

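The wrist picture shows the leg running from the foot at full-frame (220,221) up and right to the frame. The fingers are beside it at (256,300). I'll check the leg points by depth.

```bash
python3 - <<'E'
from h import *
w,d=cap('wrist');P=cloud('wrist',d)
for u,v in [(220,220),(216,224),(245,211),(270,204),(300,195),(460,72)]:
    print(u,v,np.round(P[v,u]),np.round(S.T@(P[v,u]-O)),w[v,u])
h=(P[...,2]>195)&(P[...,2]<240);h[280:]=0;h[:,:380]=0;print('hub',np.round(np.percentile((P[h]-O)@S,[3,50,97],axis=0)))
C=np.array([321.81,-390.70,226.74])+Ro.from_euler('xyz',[np.pi,0,YS-.001]).as_matrix()@[150,-170,14];print(C)
for a,y in [(0,72),(-10,70),(-20,68),(-30,64),(-40,58),(-50,50),(-58,42),(-66,34)]:
    p,t=legpt(np.radians(a),y);print(a,tool(C,YS,W(p+[0,19,0])))
E
```

```text
220 220 [ 518. -243.  177.] [-17. 110. 177.] [25 24 22]
216 224 [ 516. -240.  178.] [-20. 112. 178.] [30 31 34]
245 211 [ 517. -261.  169.] [-13.  92. 169.] [92 95 93]
270 204 [ 515. -279.  163.] [-10.  74. 163.] [90 89 90]
300 195 [ 468. -314.   13.] [-46.  28.  13.] [212 157  92]
460 72 [ 574. -378.  233.] [ 74.  -6. 233.] [239 240 234]
hub [[ 57. -19. 216.]
 [ 75.   4. 229.]
 [ 92.  23. 233.]]
[ 511.96726138 -267.24873049  212.74      ]
0 [-0.001 -0.033  0.302]
-10 [-0.021 -0.023  0.361]
-20 [-0.047 -0.013  0.417]
-30 [-0.074  0.007  0.472]
-40 [-0.099  0.037  0.525]
-50 [-0.124  0.077  0.574]
-58 [-0.142  0.117  0.608]
-66 [-0.169  0.157  0.646]
```

Request:
send_rows(
  rows=[
    {"x": 0.02,"y": -0.03,"z": 0.08,"ax": 0,"ay": 0,"az": 0,"jaw": -1},
    {"x": 0.02,"y": -0.03,"z": 0.15,"ax": 0,"ay": 0,"az": 0,"jaw": -1},
    {"x": 0.02,"y": -0.03,"z": 0.22,"ax": 0,"ay": 0,"az": 0,"jaw": -1},
    {"x": 0.02,"y": -0.03,"z": 0.28,"ax": 0,"ay": 0,"az": 0,"jaw": -1},
    {"x": 0.01,"y": -0.03,"z": 0.33,"ax": 0,"ay": 0,"az": 0,"jaw": -1},
    {"x": 0.0,"y": -0.02,"z": 0.37,"ax": 0,"ay": 0,"az": 0,"jaw": -1},
    {"x": -0.02,"y": -0.01,"z": 0.41,"ax": 0,"ay": 0,"az": 0,"jaw": -1},
    {"x": -0.04,"y": 0.0,"z": 0.44,"ax": 0,"ay": 0,"az": 0,"jaw": -1},
    {"x": -0.05,"y": 0.01,"z": 0.47,"ax": 0,"ay": 0,"az": 0,"jaw": -1},
    {"x": -0.05,"y": 0.01,"z": 0.47,"ax": 0,"ay": 0,"az": 0,"jaw": -1},
  ],
)

```text
time: 4.05
tool_pos: [501.4, -266.7, 118.3]
tcp_rot: [-3.141, 0.001, -0.273]
contact_force: [-0.4, 0.3, 1.0]
grip_width: 0.5
finger_force: 0.3
```

```bash
python3 - <<'E'
from h import *
a,d=cap('scene');b,e=cap('side')
cv2.imwrite('pics/4.png',np.hstack([cv2.resize(b[130:280,180:380,::-1],(400,300)),cv2.resize(a[150:300,200:400,::-1],(400,300))]))
E
```

```text
(no output)
```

View pics/4.png

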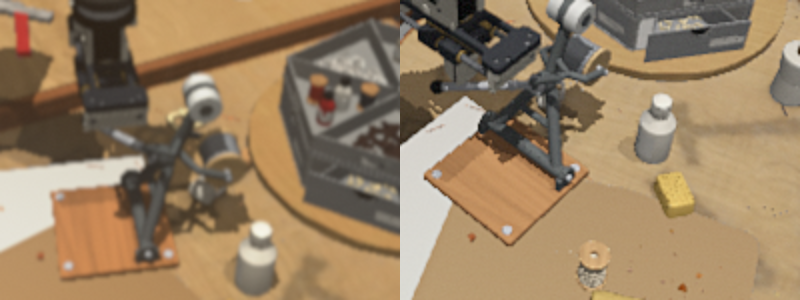

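The leg is being pushed down: the foot in the right-hand crop moved from (443,37) to (437,87). I'll continue past dead centre.

Request:
send_rows(
  rows=[
    {"x": -0.015,"y": 0.015,"z": 0.03,"ax": 0,"ay": 0,"az": 0,"jaw": -1},
    {"x": -0.03,"y": 0.03,"z": 0.055,"ax": 0,"ay": 0,"az": 0,"jaw": -1},
    {"x": -0.04,"y": 0.05,"z": 0.08,"ax": 0,"ay": 0,"az": 0,"jaw": -1},
    {"x": -0.055,"y": 0.07,"z": 0.105,"ax": 0,"ay": 0,"az": 0,"jaw": -1},
    {"x": -0.065,"y": 0.09,"z": 0.125,"ax": 0,"ay": 0,"az": 0,"jaw": -1},
    {"x": -0.075,"y": 0.11,"z": 0.14,"ax": 0,"ay": 0,"az": 0,"jaw": -1},
    {"x": -0.085,"y": 0.13,"z": 0.16,"ax": 0,"ay": 0,"az": 0,"jaw": -1},
    {"x": -0.1,"y": 0.15,"z": 0.175,"ax": 0,"ay": 0,"az": 0,"jaw": -1},
    {"x": -0.1,"y": 0.15,"z": 0.175,"ax": 0,"ay": 0,"az": 0,"jaw": -1},
    {"x": -0.1,"y": 0.15,"z": 0.175,"ax": 0,"ay": 0,"az": 0,"jaw": -1},
  ],
)

```text
time: 5.4
tool_pos: [474.6, -290.1, 83.8]
tcp_rot: [3.141, -0.0, -0.272]
contact_force: [0.5, -0.4, 0.3]
grip_width: 0.2
finger_force: 0.0
```

```bash
python3 - <<'E'
from h import *
a,d=cap('scene');b,e=cap('side')
cv2.imwrite('pics/5.png',np.hstack([cv2.resize(b[130:280,180:380,::-1],(400,300)),cv2.resize(a[150:300,200:400,::-1],(400,300))]))
E
```

```text
(no output)
```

View pics/5.png

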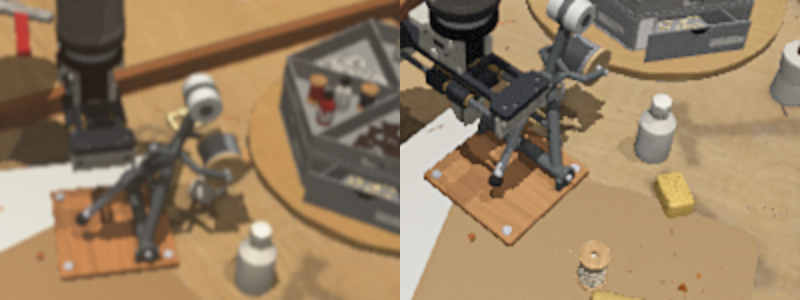

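The kickstand has snapped down: its foot is at crop (497,180) over the plate's right-front, and the frame still leans. Next I'll go up and over the hub with the jaws open.

Request:
send_rows(
  rows=[
    {"x": 0,"y": -0.05,"z": -0.2,"ax": 0,"ay": 0,"az": 0,"jaw": -1},
    {"x": 0,"y": -0.05,"z": -0.45,"ax": 0,"ay": 0,"az": 0,"jaw": -1},
    {"x": 0,"y": -0.05,"z": -0.7,"ax": 0,"ay": 0,"az": 0,"jaw": 0},
    {"x": 0,"y": -0.05,"z": -0.95,"ax": 0,"ay": 0,"az": 0,"jaw": 1},
    {"x": 0,"y": 0.0,"z": -1,"ax": 0,"ay": 0,"az": 0,"jaw": 1},
    {"x": 0.2,"y": 0.1,"z": -1,"ax": 0,"ay": 0,"az": 0,"jaw": 1},
    {"x": 0.4,"y": 0.2,"z": -1,"ax": 0,"ay": 0,"az": 0,"jaw": 1},
    {"x": 0.6,"y": 0.25,"z": -1,"ax": 0,"ay": 0,"az": 0,"jaw": 1},
    {"x": 0.6,"y": 0.25,"z": -1,"ax": 0,"ay": 0,"az": 0,"jaw": 1},
    {"x": 0.6,"y": 0.25,"z": -1,"ax": 0,"ay": 0,"az": 0,"jaw": 1},
  ],
)

```text
time: 6.75
tool_pos: [576.0, -370.1, 282.6]
tcp_rot: [-3.141, 0.002, -0.272]
contact_force: [1.0, 0.4, -0.3]
grip_width: 75.9
finger_force: 0.0
```

```bash
python3 - <<'E'
from h import *
o=bot.get_obs();C=o['tool_pos'];print(C,o['tcp_rot'])
b,e=cap('side');w,d=cap('wrist');P=cloud('wrist',d)
h=(P[...,2]>195)&(P[...,2]<245)&(np.hypot(P[...,0]-574,P[...,1]+373)<45)
print('hub',h.sum(),np.round(np.percentile((P[h]-O)@S,[2,50,98],axis=0)))
print(tool(C,YS,W([74,1.5,194])))
cv2.imwrite('pics/6.png',np.hstack([cv2.resize(b[130:280,180:380,::-1],(400,300)),cv2.resize(w[:,:,::-1],(400,300))]))
E
```

```text
[ 576.04390917 -370.14606832  282.64812667] [-3.14088562e+00  2.04886352e-03 -2.72106582e-01]
hub 2766 [[ 59. -20. 214.]
 [ 81.   1. 230.]
 [ 95.  21. 233.]]
[0.005 0.005 0.443]
```

View pics/6.png

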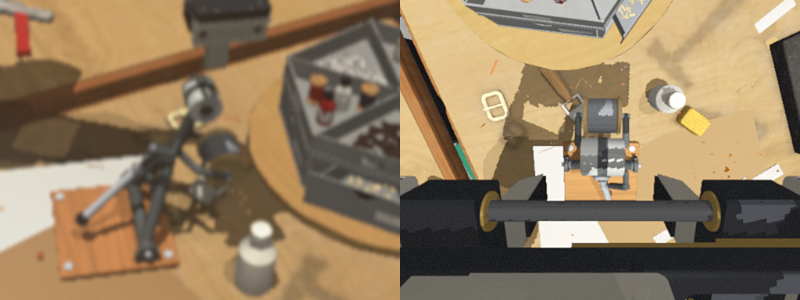

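Kickstand is down and the hub (wrist view, (603,155)) is centred between the open fingers. I'll descend and close.

Request:
send_rows(
  rows=[
    {"x": 0.01,"y": 0.005,"z": 0.1,"ax": 0,"ay": 0,"az": 0,"jaw": 1},
    {"x": 0.01,"y": 0.005,"z": 0.2,"ax": 0,"ay": 0,"az": 0,"jaw": 1},
    {"x": 0.01,"y": 0.005,"z": 0.3,"ax": 0,"ay": 0,"az": 0,"jaw": 1},
    {"x": 0.01,"y": 0.005,"z": 0.38,"ax": 0,"ay": 0,"az": 0,"jaw": 1},
    {"x": 0.01,"y": 0.005,"z": 0.44,"ax": 0,"ay": 0,"az": 0,"jaw": 1},
    {"x": 0.01,"y": 0.005,"z": 0.44,"ax": 0,"ay": 0,"az": 0,"jaw": 1},
    {"x": 0.01,"y": 0.005,"z": 0.44,"ax": 0,"ay": 0,"az": 0,"jaw": -1},
    {"x": 0.01,"y": 0.005,"z": 0.44,"ax": 0,"ay": 0,"az": 0,"jaw": -1},
    {"x": 0.01,"y": 0.005,"z": 0.44,"ax": 0,"ay": 0,"az": 0,"jaw": -1},
    {"x": 0.01,"y": 0.005,"z": 0.44,"ax": 0,"ay": 0,"az": 0,"jaw": -1},
  ],
)

```text
time: 8.1
tool_pos: [578.4, -372.0, 195.9]
tcp_rot: [3.141, -0.0, -0.272]
contact_force: [-0.4, 0.6, -0.0]
grip_width: 56.4
finger_force: 0.0
```

```bash
python3 - <<'E'
from h import *
o=bot.get_obs();print(o['grip_width'],o['finger_force'],o['contact_force'],S.T@(o['tool_pos']-O))
for q in np.linspace(.38,0,9): print(round(q,2),np.round(195*(np.sin(q)-np.sin(.38))/200,3),np.round(-195*(np.cos(q)-np.cos(.38))/200,3))
E
```

```text
56.35680741565266 0.0 [-0.44105753  0.62603706 -0.03233321] [ 75.69367275   1.27607906 195.90498032]
0.38 0.0 -0.0
0.33 -0.043 -0.016
0.29 -0.088 -0.03
0.24 -0.132 -0.042
0.19 -0.178 -0.052
0.14 -0.223 -0.06
0.09 -0.269 -0.065
0.05 -0.315 -0.068
0.0 -0.362 -0.07
```

Request:
send_rows(
  rows=[
    {"x": 0,"y": 0,"z": 0,"ax": 0,"ay": 0,"az": 0,"jaw": -1},
    {"x": 0,"y": 0,"z": 0,"ax": 0,"ay": 0,"az": 0,"jaw": -1},
    {"x": 0,"y": 0,"z": 0,"ax": 0,"ay": 0,"az": 0,"jaw": -1},
    {"x": 0,"y": 0,"z": 0,"ax": 0,"ay": 0,"az": 0,"jaw": -1},
    {"x": 0,"y": 0,"z": 0,"ax": 0,"ay": 0,"az": 0,"jaw": -1},
    {"x": 0,"y": 0,"z": 0,"ax": 0,"ay": 0,"az": 0,"jaw": -1},
    {"x": 0,"y": 0,"z": 0,"ax": 0,"ay": 0,"az": 0,"jaw": -1},
    {"x": 0,"y": 0,"z": 0,"ax": 0,"ay": 0,"az": 0,"jaw": -1},
    {"x": 0,"y": 0,"z": 0,"ax": 0,"ay": 0,"az": 0,"jaw": -1},
    {"x": 0,"y": 0,"z": 0,"ax": 0,"ay": 0,"az": 0,"jaw": -1},
  ],
)

```text
time: 9.35
tool_pos: [578.1, -372.9, 195.8]
tcp_rot: [3.14, -0.001, -0.273]
contact_force: [0.3, -6.4, 0.2]
grip_width: 44.1
finger_force: 30.0
```

Request:
send_rows(
  rows=[
    {"x": -0.04,"y": 0.005,"z": -0.016,"ax": 0,"ay": 0,"az": 0,"jaw": -1},
    {"x": -0.09,"y": 0.005,"z": -0.03,"ax": 0,"ay": 0,"az": 0,"jaw": -1},
    {"x": -0.13,"y": 0.005,"z": -0.042,"ax": 0,"ay": 0,"az": 0,"jaw": -1},
    {"x": -0.18,"y": 0.005,"z": -0.052,"ax": 0,"ay": 0,"az": 0,"jaw": -1},
    {"x": -0.22,"y": 0.005,"z": -0.06,"ax": 0,"ay": 0,"az": 0,"jaw": -1},
    {"x": -0.27,"y": 0.005,"z": -0.065,"ax": 0,"ay": 0,"az": 0,"jaw": -1},
    {"x": -0.3,"y": 0.005,"z": -0.068,"ax": 0,"ay": 0,"az": 0,"jaw": -1},
    {"x": -0.33,"y": 0.005,"z": -0.07,"ax": 0,"ay": 0,"az": 0,"jaw": -1},
    {"x": -0.345,"y": 0.005,"z": -0.07,"ax": 0,"ay": 0,"az": 0,"jaw": -1},
    {"x": -0.345,"y": 0.005,"z": -0.07,"ax": 0,"ay": 0,"az": 0,"jaw": -1},
  ],
)

```text
time: 10.6
tool_pos: [511.4, -353.5, 209.7]
tcp_rot: [-3.14, 0.001, -0.272]
contact_force: [2.2, 4.5, -0.3]
grip_width: 43.8
finger_force: 30.0
```

```bash
python3 - <<'E'
from h import *
o=bot.get_obs();print(o['grip_width'],o['finger_force'],S.T@o['contact_force'],S.T@(o['tool_pos']-O))
a,d=cap('scene');b,e=cap('side')
cv2.imwrite('pics/7.png',np.hstack([cv2.resize(b[130:280,180:380,::-1],(400,300)),cv2.resize(a[150:300,200:400,::-1],(400,300))]))
E
```

```text
43.838116960531714 29.973660707473755 [ 0.8880581   4.89761262 -0.29689157] [  6.23087889   1.19025655 209.66293436]
```

View pics/7.png

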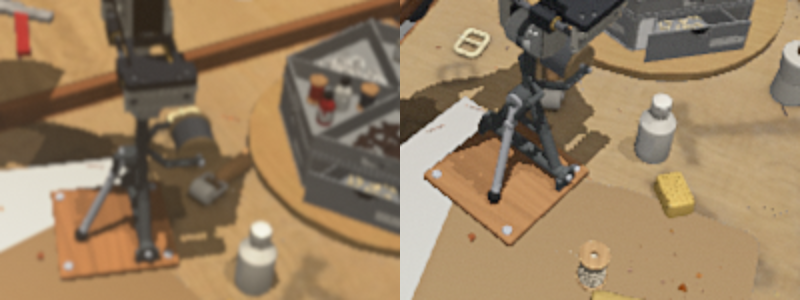

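The frame is nearly upright and the foot is on or just above the plate, at crop (495,195). I'll nudge forward to seat it.

Request:
send_rows(
  rows=[
    {"x": -0.005,"y": -0.004,"z": 0,"ax": 0,"ay": 0,"az": 0,"jaw": -1},
    {"x": -0.01,"y": -0.004,"z": 0,"ax": 0,"ay": 0,"az": 0,"jaw": -1},
    {"x": -0.015,"y": -0.004,"z": 0,"ax": 0,"ay": 0,"az": 0,"jaw": -1},
    {"x": -0.02,"y": -0.004,"z": 0,"ax": 0,"ay": 0,"az": 0,"jaw": -1},
    {"x": -0.02,"y": -0.004,"z": 0,"ax": 0,"ay": 0,"az": 0,"jaw": -1},
    {"x": -0.02,"y": -0.004,"z": 0,"ax": 0,"ay": 0,"az": 0,"jaw": -1},
    {"x": -0.02,"y": -0.004,"z": 0,"ax": 0,"ay": 0,"az": 0,"jaw": -1},
    {"x": -0.02,"y": -0.004,"z": 0,"ax": 0,"ay": 0,"az": 0,"jaw": -1},
    {"x": -0.02,"y": -0.004,"z": 0,"ax": 0,"ay": 0,"az": 0,"jaw": -1},
    {"x": -0.02,"y": -0.004,"z": 0,"ax": 0,"ay": 0,"az": 0,"jaw": -1},
  ],
)

```text
time: 11.95
tool_pos: [508.0, -352.5, 209.7]
tcp_rot: [-3.142, 0.0, -0.272]
contact_force: [2.6, 3.5, -0.7]
grip_width: 44.5
finger_force: 30.0
```

```bash
python3 - <<'E'
from h import *
o=bot.get_obs();print(o['grip_width'],o['finger_force'],S.T@o['contact_force'],S.T@(o['tool_pos']-O))
E
```

```text
44.473580028055714 29.971381723880768 [ 1.53847279  4.04464041 -0.73932207] [  2.63156603   1.25861669 209.70357673]
```

Request:
send_rows(
  rows=[
    {"x": -0.005,"y": 0,"z": 0,"ax": 0,"ay": 0,"az": 0,"jaw": -1},
    {"x": -0.01,"y": 0,"z": 0,"ax": 0,"ay": 0,"az": 0,"jaw": -1},
    {"x": -0.015,"y": 0,"z": 0,"ax": 0,"ay": 0,"az": 0,"jaw": -1},
    {"x": -0.015,"y": 0,"z": 0,"ax": 0,"ay": 0,"az": 0,"jaw": -1},
    {"x": -0.015,"y": 0,"z": 0,"ax": 0,"ay": 0,"az": 0,"jaw": -1},
    {"x": -0.015,"y": 0,"z": 0,"ax": 0,"ay": 0,"az": 0,"jaw": -1},
    {"x": -0.015,"y": 0,"z": 0,"ax": 0,"ay": 0,"az": 0,"jaw": -1},
    {"x": -0.015,"y": 0,"z": 0,"ax": 0,"ay": 0,"az": 0,"jaw": -1},
    {"x": -0.015,"y": 0,"z": 0,"ax": 0,"ay": 0,"az": 0,"jaw": -1},
    {"x": -0.015,"y": 0,"z": 0,"ax": 0,"ay": 0,"az": 0,"jaw": -1},
  ],
)

```text
time: 13.2
tool_pos: [506.4, -352.1, 209.7]
tcp_rot: [3.141, -0.003, -0.272]
contact_force: [8.7, 0.8, -3.6]
grip_width: 43.7
finger_force: 30.0
```

```bash
python3 - <<'E'
from h import *
o=bot.get_obs();print(o['grip_width'],o['finger_force'],S.T@o['contact_force'],S.T@(o['tool_pos']-O),o['dq'])
E
```

```text
43.738262516615954 29.971809089183807 [ 8.15991012  3.05522487 -3.59769776] [  0.98192532   1.24674728 209.7477205 ] [-0.00040146 -0.00108833  0.00223883  0.00093258  0.00028423 -0.00075467]
```

The force rose to 8 N at an x offset of about 1 mm: the foot is on the plate, the frame is upright and the grip is firm.

```bash
python3 -c "
from plant import bot
print(bot.close_job())"
```

```text
the job is handed in; nothing more can be done
None
```

The job is handed in at about 13 s: the kickstand was snapped down while the frame leaned back, and the frame is now upright on its foot with the hub held at 30 N; the arm kept clear of the bottle, wax and spool; no verdict was returned.

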